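# Press the handle blank into the drilling jig

### The arm

A 6-joint arm with a two-finger parallel gripper is mounted at the origin on a cart in front of the work surface, level with it; the furniture and walls round the work are solid. World frame = base frame: x ahead of the robot, y to its left, z up, the work surface at z = 0. Lengths are in m, angles in degrees, forces in N, time in s.
With the tool pointing down it reaches from about 0.4 to 0.825 m from the base axis. Payload 7 kg.
Tool frame: the origin (TCP) lies midway between the tips of the shut fingers; the grasp point (between the pads) lies 19 mm behind it (r.grip_point_offset is the z of the grasp point in the tool frame, in m); z points along the fingers, y is the line along which they close (so a half turn about z gives the same grasp; the last joint's range is limited). The gripper opens to 88 mm and grips with 3 to 60 N. Pads are 19 mm wide; open, the fingers measure 130 mm over their backs; the gripper's body (78 mm by 193 mm) begins 47 mm behind the grasp point.
Start: joints at [-49.956, 20.546, 0.682, 0, -70.136, -16.507], TCP at [0.27, -0.619, 0.227] pointing down, gripper open.
Joint ranges: [-176.03, 176.03], [-82.01, 121.73], [-58.28, 71.71], [-173.87, 95.51], [-174.79, -0.11], [-173.66, 173.66]. Speed limits (degrees/s): [136.94, 136.94, 172.46, 180, 180, 180].

### API

Orientations are given as [roll, pitch, yaw] about the fixed x, y, z axes, in that order (R = Rz(yaw) Ry(pitch) Rx(roll)).
In Python, from plant import r, viewer, recognise, outline_of, pinpoint gives the robot as it stands.
- The arm moves only by the tool move_arm, never from a script. Its argument "targets" is a list of rows, each a list of 2 entries, a list of its own where there are three numbers: the shift along the tool's x, y, z in cm, then the turn, a rotation vector about the tool's x, y, z in rad. A call has 1 to 5 rows; each row is the pose to reach, as a shift and turn from the pose commanded when the call began, along the tool's axes at that moment; what a row does not reach only later rows make up. A row lasts 1/8 s, in which the tool goes at most 62.5 mm and 10.7 degrees, less where a joint would pass 70% of its speed; a pose out of reach is approached as far as the arm can. A call with a gripper value outside its range is refused whole. "jaw" is the finger opening in cm, from 0 to 8.76, set as the call begins (left out, the last holds). The fingers move at their own pace and stop on an object; "squeeze" is the grip in N (left out, the last holds). Time passes only in rows, so rows that repeat a pose let the fingers close. It gives the time, the measured TCP pose, the force, the opening and the grip force at its end, in the units of the state.
- r.get_state(): the state, without advancing time (a new reading comes with each control period).
- viewer.capture(name): name is "side" or "top"; returns a dict with "image" (384x512x3 uint8, blue, green, red), "intrinsics" (3x3 intrinsics, pixels), "D" ([k1, k2, p1, p2, k3] as OpenCV has them; the pictures are not rectified), "camera_from_world" (4x4, takes a point from world to camera coordinates). Camera axes: x right, y up, looking along -z (the intrinsics and any distortion apply to the point x, -y, -z); pixel columns grow to the right and rows downward; lengths in m; the calibration is good to about 2 mm. A picture is of the moment at which its call begins. There is no depth.
- r.close_job(): hands the job in; it is judged then, once.
Trained networks look in the newest picture that a camera, given by its name, has taken for a name from the list of things; names that differ only in an ending like _2 or _b are one class to them, and where a whole thing is asked for, a point or a joint stands for the part that bears it (a point fixed in the world has none). Each returns a list of dicts, best first, with "score" (0 to 1); they miss things now and then, are a little off and sometimes report something else, mostly with a low value. They report only what shows in the picture. A call takes as long as a camera call. They do not tell look-alikes from the thing itself.
- recognise(label, camera): "box" ([left, top, right, bottom] in pixels, round what is visible of it).
- outline_of(label, camera): "mask" (384x512 bool, what is visible of it) and "box" ([left, top, right, bottom] in pixels, round what is visible of it).
- pinpoint(label, camera): "location" ([row, column] in pixels: a listed point, or the origin of a listed thing).
The state is a dict: "time_s": time; "joints": joint angles; "qd": joint speeds; "joint_torque": joint torques, N m; "tcp_pos": TCP position; "eef_rot": TCP orientation; "contact_force": force on the tool from outside, world axes, zero at the start; "moment": the same for the moment, N m; "gripper_width": finger opening in m; "gripper_force": force on a finger pad.
Only numpy, scipy, OpenCV 4.12 (cv2) and the standard library are available. Lean on these libraries where they do the work, as an engineer would, in place of code of your own. Each camera call takes 0.05 s, during which the arm holds its last target. There are 200 camera calls.

### The job

Load the drilling jig: take the hardwood handle blank that lies near the front among the two short bars (not the one back beside the toolbox), set it lengthwise into the recess of the blue jig and press it down past the sprung rollers until it is fully home, its top flush with the jig's top face. Then let go of it and move clear.

Things in the scene. Friction and masses are not known exactly. Their poses are not given: they have to be found in the camera images.
- blank_centre (a point): centre (13 mm above its underside) of the hardwood handle blank, a plain light-brown wooden bar 34 mm wide (its x), 130 mm long (its y), 26 mm high (its z, up), about 0.09 kg, loose on the bench beside a rusty and a dark grey bar, both 20 mm wide. A like blank farther back by the toolbox is not to be used. Take it across its 34 mm width.
- recess (a point): centre of the mouth of the jig's recess, level with the jig's top face, z up. Recess: 40 mm wide (x), 135 mm long (y), 26 mm deep, flat floor, mouth chamfered 5 mm all round. The blank goes in either way round, its long axis along this y. Fully home it rests on the floor, its centre 13 mm below this point, its top level with the jig's face, and stays there.
- jig: drilling jig: blue block 96 mm wide (x), 190 mm long (y), 36 mm high, fixed; origin under its middle. At each end of its recess a sprung brass roller stands out, top 10 mm below the jig's face: a blank merely set in stops on them, level or one end lower, the middle of its top 6 to 14 mm above the face. A push of 6 to 15 N down on the middle of its top sends it past them to the floor.
There are look-alikes about, which are no part of the job. Several things look just like the part that bears blank_centre: the one meant starts farthest to the robot's right. There is more than one size of the jig; the one meant has the size given above.

How it is judged (in metres and radians):
At the end, for the whole second after the job is handed in: The handle blank lies level and lengthwise in the recess of the jig (centre within 12 mm of the recess's centre seen from above, long axis within 10 degrees, level within 3 degrees), its top within 3.5 mm of flush with the jig's top face (horizontal distance between blank_centre and recess below 0.012 m and angle between the y axis of blank_centre and the y axis of recess, either way round below 0.17 rad and angle between the z axis of blank_centre and the z axis of recess, either way round below 0.06 rad and z of blank_centre in the frame of recess between -0.017 and -0.0095 m); the robot touches nothing.
It also fails if it takes over 48 s, if anything falls off the work surface, if the arm or the gripper's body presses on something with over 40 N, if the wrist force passes 120 N, or if a joint passes its speed limit or range.

## Working session

There is one attempt and no reset: what is moved stays moved. The work goes in short steps, Python scripts to look and compute and a tool call to move; the robot and the scene stay as the last step left them, time stands still between calls to the robot, and variables do not carry over. Pictures are saved under pics/ and viewed, at most 10 in all, crops included, and the job is handed in when it is done.

Besides the shell and the picture viewer there is one more tool, called after "Call:" by a JSON object that holds its "api" and its "payload", one argument or row to a line. move_arm: Moves the arm, as the interface text tells. Its arguments: {"type":"object","properties":{"targets":{"type":"array","items":{"type":"array"}},"jaw":{"type":"number"},"squeeze":{"type":"number"}},"required":["targets"]}

```bash
mkdir -p pics; cat > h.py <<'E'
import numpy as np, cv2
from plant import r, viewer, recognise, outline_of, pinpoint
def unproject(c,uv,z):
    uv=np.array(uv,float).reshape(-1,1,2)
    n=cv2.undistortPoints(uv,np.array(c["intrinsics"],float),np.array(c["D"],float)).reshape(-1,2)
    T=np.array(c["camera_from_world"]);R=T[:3,:3];o=-R.T@T[:3,3]
    d=np.c_[n[:,0],-n[:,1],-np.ones(len(n))]@R
    s=(z-o[2])/d[:,2]
    return o+d*s[:,None]
E
python3 - <<'E'
from h import *
for n in("top","side"):
    c=viewer.capture(n);cv2.imwrite(f"pics/{n}0.png",c["image"])
    T=np.array(c["camera_from_world"]);print(n,-T[:3,:3].T@T[:3,3])
    for l,z in(("blank_centre",.026),("jig",.036)):
        for m in outline_of(l,n):
            mask=m["mask"].astype(np.uint8)
            p=cv2.findContours(mask,0,2)[0];p=max(p,key=cv2.contourArea).reshape(-1,2)
            w=unproject(c,p,z)[:,:2].astype(np.float32)*1000
            print(l,round(m["score"],2),m["box"],cv2.minAreaRect(w))
    for l,z in(("blank_centre",.013),("recess",.036)):
        for m in pinpoint(l,n): print(l,m["score"],m["location"],unproject(c,m["location"][::-1],z)[0])
print(r.get_state()["eef_rot"],r.get_state()["time_s"])
E
```

```text
top [ 0.43692051 -0.18066085  1.09585462]
blank_centre 0.95 [320.5, 183.4, 339.2, 237.6] ((490.1097412109375, -371.7625732421875), (37.17338562011719, 129.7465362548828), 81.22289276123047)
blank_centre 0.68 [267.5, 244.8, 288.0, 300.1] ((340.3830871582031, -250.13986206054688), (130.8200225830078, 36.32639694213867), 10.305367469787598)
jig 0.65 [181.3, 120.1, 237.4, 204.2] ((601.7294921875, -83.8575210571289), (103.62256622314453, 198.41897583007812), 77.8163070678711)
jig 0.56 [123.5, 91.3, 160.6, 145.7] ((708.4592895507812, 82.4254150390625), (75.01437377929688, 132.2191162109375), 81.3060073852539)
blank_centre 0.67 [271.0, 280.6] [ 0.33947277 -0.25655385  0.013     ]
blank_centre 0.56 [207.5, 328.7] [ 0.49370125 -0.37447678  0.013     ]
recess 0.91 [116.8, 142.3] [0.71048088 0.08121715 0.036     ]
recess 0.82 [158.0, 210.4] [ 0.61056472 -0.08530048  0.036     ]
side [0.52903774 0.89104038 0.96581439]
blank_centre 0.97 [246.5, 167.6, 285.8, 188.6] ((489.88861083984375, -358.9606628417969), (70.65086364746094, 134.849853515625), 79.20162963867188)
jig 0.8 [188.4, 217.3, 262.0, 254.7] ((615.43115234375, -67.78336334228516), (128.8455352783203, 173.33888244628906), 77.71365356445312)
jig 0.55 [152.8, 269.6, 208.2, 304.5] ((710.6016235351562, 107.17381286621094), (82.80760192871094, 135.4436492919922), 80.67597961425781)
blank_centre 0.82 [175.8, 265.5] [ 0.48842078 -0.38058917  0.013     ]
recess 0.8 [233.1, 226.0] [ 0.60459115 -0.07736315  0.036     ]
recess 0.75 [282.0, 179.9] [0.71208266 0.10323371 0.036     ]
[ 1.79997370e+02  5.59523058e-04 -1.56464330e+02] 0.5
```

```bash
python3 -c "
import cv2
a=cv2.imread('pics/top0.png');cv2.imwrite('pics/t.png',cv2.resize(a[60:340,100:470],None,fx=2.1,fy=2.1,interpolation=2))"
```

```text
(no output)
```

View pics/t.png

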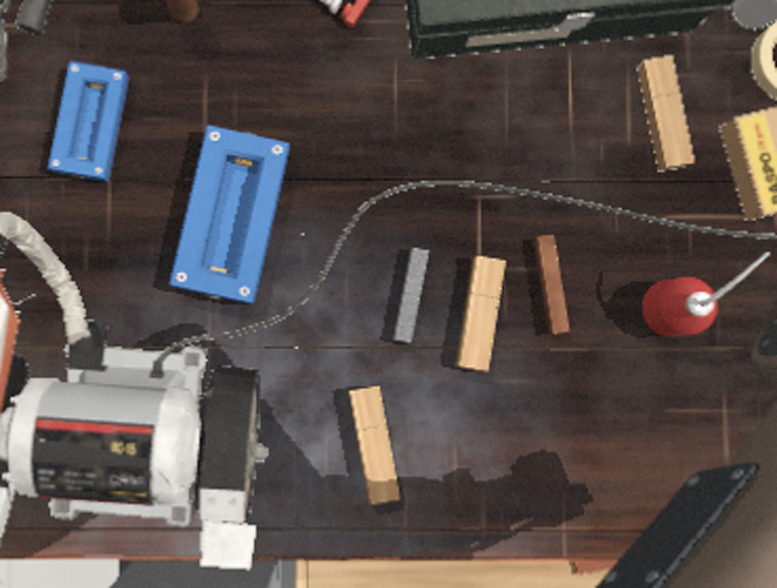

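View pics/side0.png

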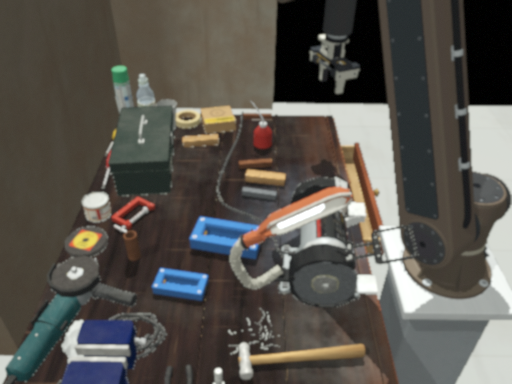

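```bash
python3 - <<'E'
from h import *
c=viewer.capture("top");im=c["image"]
for l,z,k in(("blank_centre",.026,(490,-372)),("jig",.036,(602,-84))):
    best=min(outline_of(l,"top"),key=lambda m:np.hypot(*(unproject(c,[(m["box"][0]+m["box"][2])/2,(m["box"][1]+m["box"][3])/2],z)[0,:2]*1000-k)))
    m=best["mask"]; v=im.max(2).astype(float)
    t=cv2.threshold(im.max(2)[m].reshape(-1,1),0,255,cv2.THRESH_OTSU)[0]
    for f in(.8,1,1.1):
        mm=(m&(v>t*f)).astype(np.uint8)
        p=max(cv2.findContours(mm,0,2)[0],key=cv2.contourArea).reshape(-1,2)
        print(l,t*f,cv2.minAreaRect(unproject(c,p,z)[:,:2].astype(np.float32)*1000))
sc=np.array([[215,135],[278,149],[181,277],[244,291]])/2.1+[100,60]
w=unproject(c,sc,.036)[:,:2]*1000;print(w,w.mean(0))
a=cv2.resize(im[110:250,170:350],None,fx=4.4,fy=4.2,interpolation=2);cv2.imwrite("pics/z.png",a)
E
```

```text
blank_centre 152.0 ((489.89990234375, -372.6138000488281), (34.743343353271484, 125.61494445800781), 81.22554016113281)
blank_centre 190.0 ((489.8388977050781, -373.42864990234375), (32.225799560546875, 125.64276123046875), 80.76790618896484)
blank_centre 209.00000000000003 ((489.82708740234375, -373.7900390625), (31.865373611450195, 125.6584701538086), 80.42206573486328)
jig 138.4 ((602.9599609375, -82.82566833496094), (98.618896484375, 190.55429077148438), 77.73414611816406)
jig 173.0 ((603.1407470703125, -82.52256774902344), (95.75047302246094, 189.2562255859375), 77.71307373046875)
jig 190.3 ((602.9317626953125, -82.396728515625), (94.82581329345703, 188.19473266601562), 77.77906799316406)
[[ 693.22556857  -64.73547475]
 [ 677.32573968 -137.78047747]
 [ 527.99198877  -28.41520899]
 [ 512.37587023 -100.49689812]] [602.72979181 -82.85701483]
```

View pics/z.png

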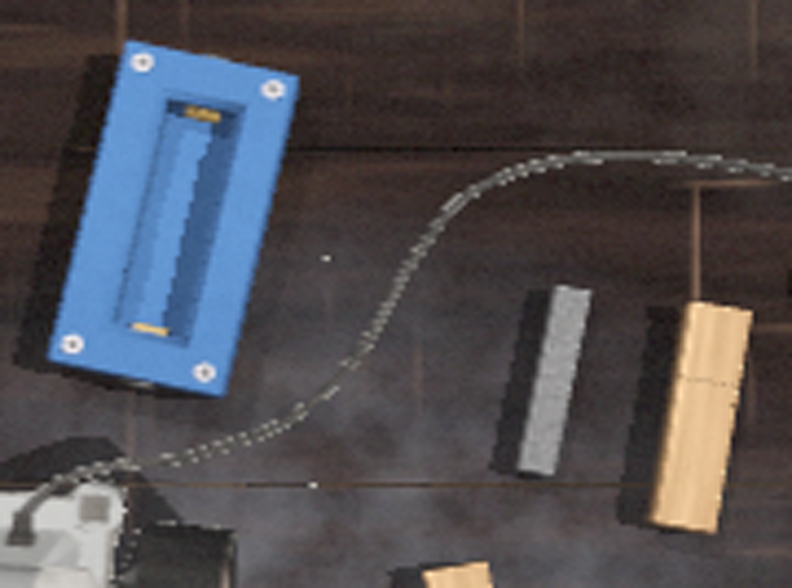

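Call:
{"api": "move_arm", "payload": {
  "targets": [
    [[-30, 13.8, 2], [0, 0, 0.571]],
    [[-30, 13.8, 2], [0, 0, 0.571]],
    [[-30, 13.8, 2], [0, 0, 0.571]],
    [[-30, 13.8, 2], [0, 0, 0.571]],
    [[-30, 13.8, 2], [0, 0, 0.571]]
  ],
  "jaw": 5.8,
  "squeeze": 25
}}

```text
time_s: 1.27
tcp_pos: [0.4727, -0.3912, 0.2085]
eef_rot: [-180.0, 0.0, 170.8]
contact_force: [0.4, 0.2, -0.8]
gripper_width: 0.0582
gripper_force: 0.0
```

Call:
{"api": "move_arm", "payload": {
  "targets": [
    [[0, 0, 0], [0, 0, 0]],
    [[0, 0, 0], [0, 0, 0]]
  ]
}}

```text
time_s: 1.52
tcp_pos: [0.4717, -0.3924, 0.2083]
eef_rot: [-180.0, 0.0, 170.9]
contact_force: [-0.2, 0.3, -0.3]
gripper_width: 0.0578
gripper_force: 0.0
```

Call:
{"api": "move_arm", "payload": {
  "targets": [
    [[-1.5, 2.2, 3], [0, 0, 0]],
    [[-1.5, 2.2, 9], [0, 0, 0]],
    [[-1.5, 2.2, 14.3], [0, 0, 0]],
    [[-1.5, 2.2, 14.3], [0, 0, 0]]
  ]
}}

```text
time_s: 2.02
tcp_pos: [0.4861, -0.3733, 0.0616]
eef_rot: [179.9, -0.5, 170.7]
contact_force: [0.7, -1.2, 0.1]
gripper_width: 0.0579
gripper_force: 0.0
```

```bash
python3 - <<'E'
from h import *
s=r.get_state();print(s["tcp_pos"],s["eef_rot"])
a=viewer.capture("top")["image"][150:270,260:400];b=viewer.capture("side")["image"][130:230,200:340]
cv2.imwrite("pics/g.png",np.hstack([cv2.resize(a,(400,340),interpolation=2),cv2.resize(b,(400,340),interpolation=2)]))
E
```

```text
[ 0.48608651 -0.37330824  0.06155231] [179.88922562  -0.45756641 170.68438146]
```

View pics/g.png

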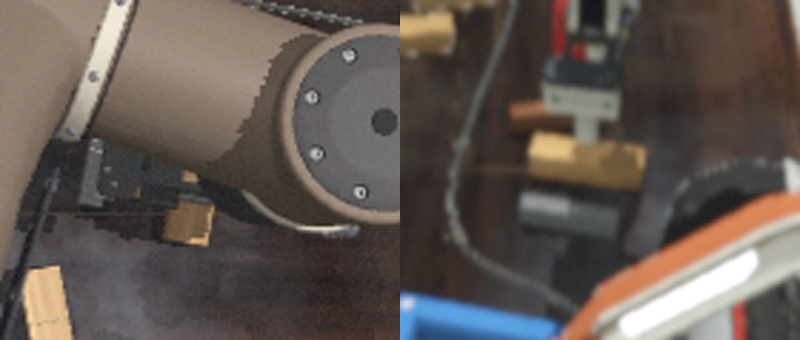

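The picture shows the gripper over the blank, which sits at (190,220) in the left crop and (585,160) in the right crop. The bars on both sides are clear.

Call:
{"api": "move_arm", "payload": {
  "targets": [
    [[0, 0, 2.5], [0, 0, 0]],
    [[0, 0, 4.5], [0, 0, 0]],
    [[0, 0, 5.0], [0, 0, 0]],
    [[0, 0, 5.0], [0, 0, 0]],
    [[0, 0, 5.0], [0, 0, 0]]
  ]
}}

```text
time_s: 2.75
tcp_pos: [0.4908, -0.374, 0.0169]
eef_rot: [-180.0, 0.1, 170.8]
contact_force: [-0.4, 0.5, -0.5]
gripper_width: 0.0578
gripper_force: 0.0
```

Call:
{"api": "move_arm", "payload": {
  "targets": [
    [[0, 0, 0.3], [0, 0, 0]],
    [[0, 0, 0.4], [0, 0, 0]]
  ]
}}

```text
time_s: 3.0
tcp_pos: [0.4898, -0.3734, 0.0113]
eef_rot: [180.0, 0.0, 170.8]
contact_force: [0.3, 0.0, 0.5]
gripper_width: 0.0581
gripper_force: 0.0
```

Call:
{"api": "move_arm", "payload": {
  "targets": [
    [[0, 0, 0], [0, 0, 0]],
    [[0, 0, 0], [0, 0, 0]],
    [[0, 0, 0], [0, 0, 0]],
    [[0, 0, 0], [0, 0, 0]],
    [[0, 0, 0], [0, 0, 0]]
  ],
  "jaw": 2.5,
  "squeeze": 25
}}

```text
time_s: 3.62
tcp_pos: [0.4898, -0.3734, 0.0112]
eef_rot: [180.0, -0.0, 170.8]
contact_force: [-0.3, -0.1, 0.3]
gripper_width: 0.0336
gripper_force: 25.0
```

Call:
{"api": "move_arm", "payload": {
  "targets": [
    [[0, 0, -3], [0, 0, 0]],
    [[0, 0, -8], [0, 0, 0]],
    [[0, 0, -13], [0, 0, 0]],
    [[0, 0, -13], [0, 0, 0]]
  ]
}}

```text
time_s: 4.12
tcp_pos: [0.4922, -0.3746, 0.146]
eef_rot: [-179.9, 0.5, 170.9]
contact_force: [0.3, 0.0, -1.1]
gripper_width: 0.0338
gripper_force: 25.0
```

Call:
{"api": "move_arm", "payload": {
  "targets": [
    [[-1.1, 5, 0], [0, 0, 0.01]],
    [[-2.2, 10.5, 0], [0, 0, 0.02]],
    [[-3.4, 16, 0], [0, 0, 0.03]],
    [[-4.6, 21.5, 0], [0, 0, 0.04]],
    [[-5.6, 26, 0], [0, 0, 0.053]]
  ]
}}

```text
time_s: 4.75
tcp_pos: [0.5866, -0.1235, 0.1403]
eef_rot: [-180.0, -0.1, 167.8]
contact_force: [0.5, 0.3, -0.9]
gripper_width: 0.0334
gripper_force: 25.0
```

Call:
{"api": "move_arm", "payload": {
  "targets": [
    [[-0.6, 2.5, 0], [0, 0, 0]],
    [[-0.9, 4.5, 0], [0, 0, 0]],
    [[-0.9, 4.5, 0], [0, 0, 0]],
    [[-0.9, 4.5, 0], [0, 0, 0]]
  ]
}}

```text
time_s: 5.25
tcp_pos: [0.6044, -0.0841, 0.1408]
eef_rot: [-180.0, -0.0, 167.8]
contact_force: [1.5, 0.2, -0.9]
gripper_width: 0.0337
gripper_force: 25.0
```

```bash
python3 - <<'E'
from h import *
s=r.get_state();print(s["tcp_pos"],s["eef_rot"],s["gripper_width"])
a=viewer.capture("top")["image"][90:250,130:330];b=viewer.capture("side")["image"][150:300,140:340]
cv2.imwrite("pics/g2.png",np.hstack([cv2.resize(a,(400,320),interpolation=2),cv2.resize(b,(400,320),interpolation=2)]))
E
```

```text
[ 0.60438121 -0.08409575  0.14084128] [-1.79987603e+02 -4.23674631e-02  1.67762601e+02] 0.033731103993995884
```

View pics/g2.png

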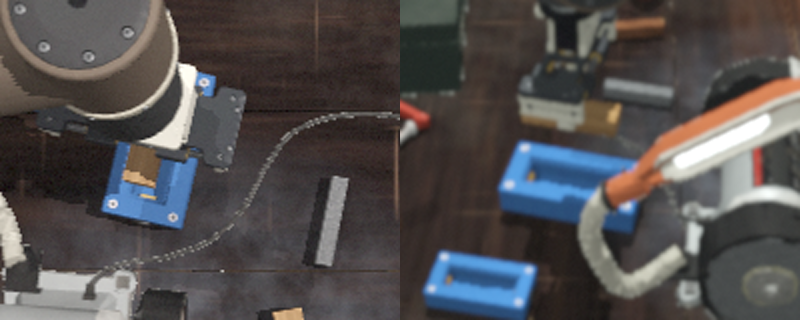

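The blank is held over the large jig and lined up with it. Its near end is at (140,165) in the left crop, just over the near end of the recess. Next I lower it close to the mouth.

Call:
{"api": "move_arm", "payload": {
  "targets": [
    [[0.17, 0.12, 4], [0, 0, 0]],
    [[0.17, 0.12, 7], [0, 0, 0]],
    [[0.17, 0.12, 8.6], [0, 0, 0]],
    [[0.17, 0.12, 8.6], [0, 0, 0]],
    [[0.17, 0.12, 8.6], [0, 0, 0]]
  ]
}}

```text
time_s: 5.98
tcp_pos: [0.6044, -0.0822, 0.0564]
eef_rot: [180.0, 0.1, 167.8]
contact_force: [0.7, 0.8, 0.6]
gripper_width: 0.0337
gripper_force: 25.0
```

```bash
python3 - <<'E'
from h import *
s=r.get_state();print(s["tcp_pos"],s["eef_rot"],s["contact_force"])
a=viewer.capture("top")["image"][120:220,160:260];b=viewer.capture("side")["image"][190:270,170:270]
cv2.imwrite("pics/g3.png",np.hstack([cv2.resize(a,(400,400),interpolation=2),cv2.resize(b,(400,400),interpolation=2)]))
E
```

```text
[ 0.60435768 -0.08223411  0.05637533] [1.79981458e+02 9.50997479e-02 1.67785210e+02] [0.68941504 0.84273762 0.56486726]
```

View pics/g3.png

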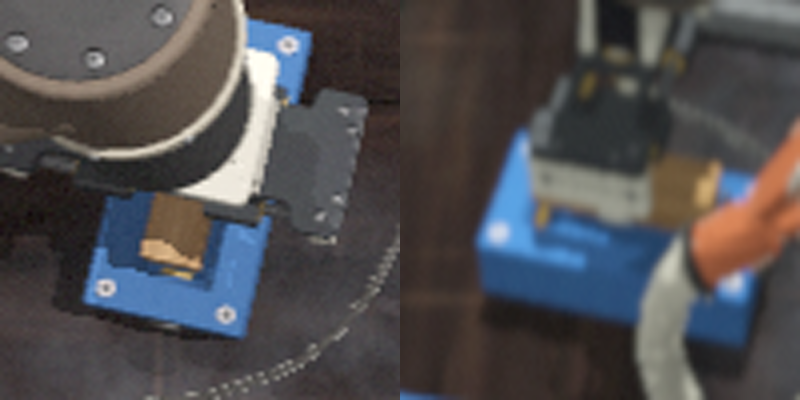

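The blank's end, at (170,250), sits centred between the recess walls. I continue down slowly.

Call:
{"api": "move_arm", "payload": {
  "targets": [
    [[0.1, 0, 0.4], [0, 0, 0]],
    [[0.1, 0, 0.8], [0, 0, 0]],
    [[0.1, 0, 1.2], [0, 0, 0]],
    [[0.1, 0, 1.4], [0, 0, 0]],
    [[0.1, 0, 1.4], [0, 0, 0]]
  ]
}}

```text
time_s: 6.7
tcp_pos: [0.6024, -0.0818, 0.0409]
eef_rot: [-180.0, -0.0, 167.8]
contact_force: [0.2, 0.3, -0.9]
gripper_width: 0.0339
gripper_force: 25.0
```

Call:
{"api": "move_arm", "payload": {
  "targets": [
    [[0, 0, 0.2], [0, 0, 0]],
    [[0, 0, 0.2], [0, 0, 0]],
    [[0, 0, 0.2], [0, 0, 0]]
  ]
}}

```text
time_s: 7.08
tcp_pos: [0.6025, -0.0819, 0.0392]
eef_rot: [-180.0, 0.0, 167.8]
contact_force: [0.2, -1.1, -0.9]
gripper_width: 0.0339
gripper_force: 25.0
```

Call:
{"api": "move_arm", "payload": {
  "targets": [
    [[0, 0, 0], [0, 0, 0]],
    [[0, 0, 0], [0, 0, 0]],
    [[0, 0, 0], [0, 0, 0]],
    [[0, 0, 0], [0, 0, 0]]
  ],
  "jaw": 5
}}

```text
time_s: 7.58
tcp_pos: [0.6025, -0.0819, 0.0392]
eef_rot: [180.0, 0.0, 167.8]
contact_force: [-0.8, -0.8, 0.3]
gripper_width: 0.0499
gripper_force: 0.0
```

Call:
{"api": "move_arm", "payload": {
  "targets": [
    [[0, 0, -2], [0, 0, 0]],
    [[0, 0, -5], [0, 0, 0]],
    [[0, 0, -5], [0, 0, 0]]
  ]
}}

```text
time_s: 7.95
tcp_pos: [0.6042, -0.0817, 0.0917]
eef_rot: [179.9, 0.3, 167.8]
contact_force: [-0.2, -0.4, -0.4]
gripper_width: 0.05
gripper_force: 0.0
```

Call:
{"api": "move_arm", "payload": {
  "targets": [
    [[0, 0, 0], [0, 0, 0]],
    [[0, 0, 0], [0, 0, 0]],
    [[0, 0, 0], [0, 0, 0]],
    [[0, 0, 0], [0, 0, 0]],
    [[0, 0, 0], [0, 0, 0]]
  ],
  "jaw": 0
}}

```text
time_s: 8.57
tcp_pos: [0.6024, -0.0819, 0.089]
eef_rot: [-180.0, -0.0, 167.8]
contact_force: [0.4, -0.1, -0.4]
gripper_width: 0.0057
gripper_force: 0.0
```

```bash
python3 - <<'E'
from h import *
s=r.get_state();print(s["tcp_pos"],s["eef_rot"],s["contact_force"],s["gripper_width"])
a=viewer.capture("top")["image"][120:220,160:260];b=viewer.capture("side")["image"][190:270,170:270]
cv2.imwrite("pics/g4.png",np.hstack([cv2.resize(a,(400,400),interpolation=2),cv2.resize(b,(400,400),interpolation=2)]))
E
```

```text
[ 0.60241015 -0.08188077  0.08901589] [-1.79993926e+02 -1.70426233e-02  1.67780336e+02] [ 0.43188208 -0.13816292 -0.42743297] 0.005688420610091427
```

View pics/g4.png

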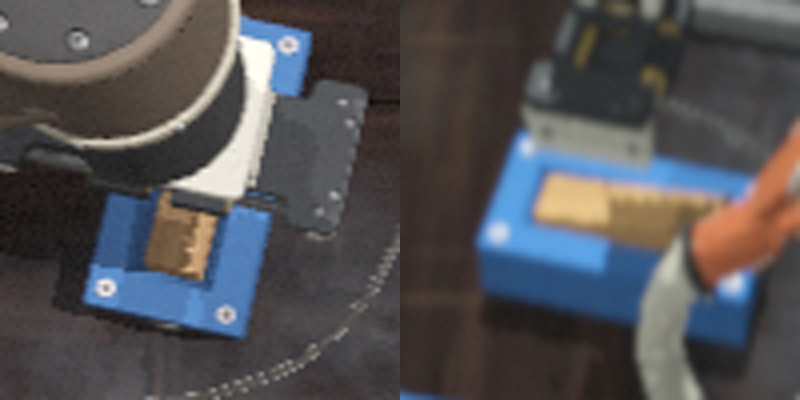

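The blank sits in the recess, with its top around (630,210) in the side crop. Next I press on its middle with the fingers shut.

Call:
{"api": "move_arm", "payload": {
  "targets": [
    [[0, 0, 2], [0, 0, 0]],
    [[0, 0, 3.4], [0, 0, 0]],
    [[0, 0, 3.8], [0, 0, 0]],
    [[0, 0, 4.1], [0, 0, 0]],
    [[0, 0, 4.4], [0, 0, 0]]
  ]
}}

```text
time_s: 9.3
tcp_pos: [0.6029, -0.0818, 0.0455]
eef_rot: [180.0, 0.0, 167.8]
contact_force: [-0.2, -0.5, -0.6]
gripper_width: 0.0002
gripper_force: 0.0
```

Call:
{"api": "move_arm", "payload": {
  "targets": [
    [[0, 0, 0.2], [0, 0, 0]],
    [[0, 0, 0.4], [0, 0, 0]],
    [[0, 0, 0.6], [0, 0, 0]],
    [[0, 0, 0.8], [0, 0, 0]],
    [[0, 0, 0.8], [0, 0, 0]]
  ]
}}

```text
time_s: 9.93
tcp_pos: [0.6023, -0.0819, 0.037]
eef_rot: [-180.0, -0.0, 167.8]
contact_force: [-0.6, -0.2, 0.5]
gripper_width: 0.0005
gripper_force: 0.0
```

Call:
{"api": "move_arm", "payload": {
  "targets": [
    [[0, 0, 0.1], [0, 0, 0]],
    [[0, 0, 0.15], [0, 0, 0]],
    [[0, 0, 0.15], [0, 0, 0]]
  ]
}}

```text
time_s: 10.3
tcp_pos: [0.6025, -0.0819, 0.0363]
eef_rot: [-180.0, 0.0, 167.8]
contact_force: [-2.3, -0.1, 5.9]
gripper_width: 0.0003
gripper_force: 3.4
```

Call:
{"api": "move_arm", "payload": {
  "targets": [
    [[0, 0, 0.1], [0, 0, 0]],
    [[0, 0, 0.15], [0, 0, 0]],
    [[0, 0, 0.15], [0, 0, 0]]
  ]
}}

```text
time_s: 10.68
tcp_pos: [0.6026, -0.0819, 0.0363]
eef_rot: [-180.0, 0.0, 167.8]
contact_force: [-7.8, 2.8, 19.2]
gripper_width: 0.0004
gripper_force: 9.4
```

Call:
{"api": "move_arm", "payload": {
  "targets": [
    [[0, 0, -2], [0, 0, 0]],
    [[0, 0, -7], [0, 0, 0]],
    [[0, -4, -12], [0, 0, 0]],
    [[0, -10, -12], [0, 0, 0]],
    [[0, -16, -12], [0, 0, 0]]
  ]
}}

```text
time_s: 11.3
tcp_pos: [0.5687, -0.2394, 0.1553]
eef_rot: [180.0, 0.1, 167.9]
contact_force: [1.5, 1.1, -0.3]
gripper_width: 0.0006
gripper_force: 0.0
```

Call:
{"api": "move_arm", "payload": {
  "targets": [
    [[0, -6, 0], [0, 0, 0]],
    [[0, -12, 0], [0, 0, 0]],
    [[0, -12, 0], [0, 0, 0]],
    [[0, -12, 0], [0, 0, 0]]
  ]
}}

```text
time_s: 11.8
tcp_pos: [0.5429, -0.3556, 0.1537]
eef_rot: [180.0, -0.0, 167.7]
contact_force: [1.4, -0.0, 0.0]
gripper_width: 0.0005
gripper_force: 0.0
```

```bash
python3 - <<'E'
from h import *
s=r.get_state();print(s["tcp_pos"],s["contact_force"])
c=viewer.capture("top");a=c["image"][120:220,160:260];b=viewer.capture("side")["image"][190:270,170:270]
for m in outline_of("blank_centre","top"):
    p=max(cv2.findContours(m["mask"].astype(np.uint8),0,2)[0],key=cv2.contourArea).reshape(-1,2)
    print(m["score"],cv2.minAreaRect(unproject(c,p,.036)[:,:2].astype(np.float32)*1000))
cv2.imwrite("pics/g5.png",np.hstack([cv2.resize(a,(400,400),interpolation=2),cv2.resize(b,(400,400),interpolation=2)]))
E
```

```text
[ 0.54287474 -0.35564658  0.15374034] [ 1.37353756 -0.0473216   0.04238203]
0.89 ((341.283935546875, -249.1559600830078), (132.22520446777344, 37.459083557128906), 11.366172790527344)
```

View pics/g5.png

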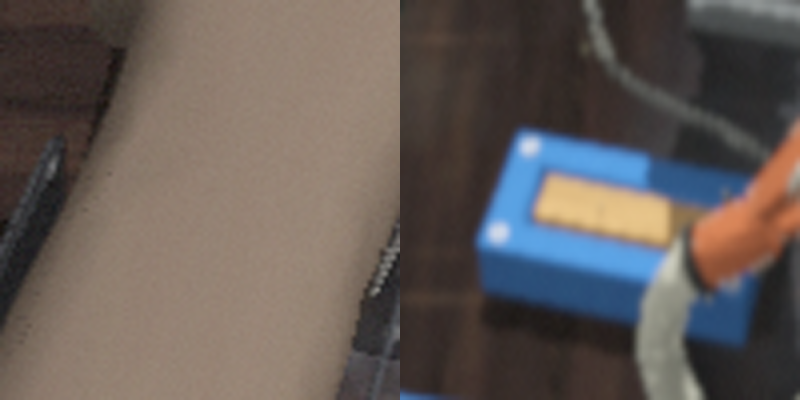

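The side view shows the blank flush and square in the jig, its top around (600,205), with nothing touching it. The push also stopped hard at z = 36.3 mm, level with the jig's face.

```bash
python3 -c "
from plant import r
print(r.close_job())"
```

```text
the job is handed in; nothing more can be done
None
```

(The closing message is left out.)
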